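# Unhook the dosing basket past its safety keeper

### The job

Take the blue dosing basket off the safety hook on the white rack by its yellow grip: use the basket's own bar to press the red sprung keeper back to its stop, then lift the bar out and off the hook. Do it gently, by feel, without forcing the hook or the keeper, and set the basket down softly, upright, on the wooden tray and let go. Leave the things on the rack and the tumbler as they are.

Things in the scene. Friction and masses are not known exactly. Their poses are not given: they have to be found in the camera images.
- basket: Blue plastic basket, 60 (x) x 70 (y) x 35 mm high, 140 to 240 g, under a rigid steel bail: two upright 6 mm rods at y = -33 and +33 mm, joined by a 6 mm top rod at z = 147 mm. Origin: centre of its underside, z up. It hangs by its bar on the hook, its axes about parallel to the rack's; the hook's shank passes through the bail, under the bar.
- basket_grip (a point): Middle of the basket's yellow grip, a flat upright plate on the bail's top rod: 10 mm thick (basket x), 34 mm wide (y), 28 mm high; 163 mm above the basket's underside. Grip it firmly across its thickness, from above.
- basket_bar (a point): Middle of the basket's hanging bar, a square 8 x 8 mm bar along the basket's y between the uprights, its middle 110 mm above the underside, 53 mm below the grip's middle. At the start it lies flat on the hook's shank, under the beak, with 3 mm of air above it.
- rack: White steel rack, 130 (x) x 300 (y) x 200 mm high, fixed. Origin: centre of its underside, z up. Its front, with a clear drop-front door (fixed shut, not used), looks along its -x. A steel safety hook sticks out of the front along -x, near the -y end. More than 14 N between the moving basket and the rack, hook or keeper is forcing it; the robot itself must not push on them.
- hook_root (a point): Where the hook's shank leaves the rack's front: middle of its top edge (rack x = -65, y = -100, z = 140 mm). The shank is level, 12 mm wide, 10 mm thick, along rack -x. At its end a nose turns up; from it a beak runs back (+x) above the shank, underside 11 mm and top 19 mm over the shank's top; nose's front to beak's rear end: 44 mm.
- hook_mean (a point): Point of the rack at its x = -200, y = -100, z = 140 mm, on the shank's top: mean place only. The whole hook is clamped up to 14 mm nearer or farther along rack x, and that is NOT measured: the beak's rear end lies at rack x = -200 to -172 mm, the red keeper's shut face 4.5 mm behind it (+x). From its start the bar must go 6 to 34 mm along rack +x to the stop: only feel tells.
- keeper_mean (a point): Mean place of the red keeper's shut face (rack-fixed point, same unmeasured +-14 mm): upright flap 14 mm wide, top 23 mm over the shank, sprung towards the beak. The bar pushed to rack +x swings it back, 3 to 5 N, until the bar lands on two firm dark lugs (the stop). There it is 2 mm clear of the beak: lift straight up, still pressed on the lugs with 7 to 11 N. Short of that it catches.
- hook_clear (a point): Rack-fixed point 100 mm out (rack -x) from point hook_mean, beyond the nose. Lifted 25 to 30 mm the bar clears beak and keeper; the basket is off once the bar has then been carried level along rack -x to about here (basket below must pass the nose too).
- tray: Shallow wooden tray, 170 (x) x 150 (y) mm outside, 16 mm high, walls and floor 5 mm thick, fixed on the counter. Origin: centre of its underside, z up; floor's upper face at z = 5 mm.
- mask_case: Bystander: clear plastic nebuliser mask case with blue band, 77 x 102 x 40 mm, on top of the rack. Origin: centre of its underside.
- jar: Bystander: glass jar with bamboo lid, 66 mm across, 84 mm high, on top of the rack. Origin: centre of its underside.
- thermometer: Bystander: red plastic thermometer, 114 x 22 x 10 mm, lying on top of the rack. Origin: centre of its underside.
- tumbler: Bystander: white ceramic tumbler, 68 mm across, 95 mm high, on the counter. Origin: centre of its underside.
Things that resemble listed ones, but are neither listed nor needed, are in the scene too. Several things have the shape of the tray; the one meant has the colours described above.

How it is judged (in metres and radians):
On the way:
1. the basket is off the hook and carried clear of the rack (contact force between basket and rack below 0.05 N and distance of basket from where it was at the start of the episode above 0.08 m and height (world z) of basket above 0.03 m), for 0.2 s.
At the end, for the whole second after the job is handed in: The basket stands flat on the tray's floor inside its walls (underside within 4 mm of the floor, tilt under 0.06 rad, its centre within 55 mm (x) and 45 mm (y) of the tray's centre), at rest and released (x of basket in the frame of tray between -0.055 and 0.055 m and y of basket in the frame of tray between -0.045 and 0.045 m and z of basket in the frame of tray below 0.009 m and angle between basket's own z axis and vertical below 0.06 rad and contact force between basket and tray above 0.5 N and linear speed of basket below 0.02 m/s and contact force between basket and the fingers below 0.05 N); the robot touches nothing.
It fails at once if the hook or keeper is forced: more than 14 N between basket and rack once the bar has left its place (35 N before) ((contact force between basket and rack above 14 N and distance of basket_bar from where it was at the start of the episode above 0.003 m) or contact force between basket and rack above 35 N).
It fails at once if the robot pushes on the rack, hook or keeper itself (contact force between any of the fingers, the arm and rack above 5 N).
It fails at once if the basket is banged down: more than 60 N on the tray (contact force between basket and tray above 60 N).
It fails at once if a bystander is disturbed (moved over 20 mm) (distance of any of mask_case, jar, thermometer, tumbler from where it was at the start of the episode above 0.02 m).
It also fails if it takes over 53 s, if anything falls off the work surface, if the arm or the gripper's body presses on something with over 40 N, if the wrist force passes 120 N, or if a joint passes its speed limit or range.

### The arm

A 6-joint arm with a two-finger parallel gripper is mounted at the origin on the work surface. World frame = base frame: x ahead of the robot, y to its left, z up, the work surface at z = 0. Lengths are in m, angles in degrees, forces in N, time in s.
With the tool pointing down it reaches from about 0.4 to 0.825 m from the base axis. Payload 7 kg.
Tool frame: the origin (TCP) lies at the very end of the fingers, on their centre line; the grasp point (between the pads) lies 19 mm behind it (r.grasp_offset is the z of the grasp point in the tool frame, in m); z points along the fingers, y is the direction in which the jaws open and shut (so a half turn about z gives the same grasp; the last joint's range is limited). The gripper opens to 88 mm and grips with 3 to 60 N. Pads are 19 mm wide; open, the fingers measure 130 mm over their backs; the gripper's body (78 mm by 193 mm) begins 47 mm behind the grasp point.
Start: joints at [91.622, 20.546, 0.682, 0, -70.136, -16.507], TCP at [0.173, 0.652, 0.227] pointing down, gripper open.
Joint ranges: [-176.03, 176.03], [-82.01, 121.73], [-58.28, 71.71], [-173.87, 95.51], [-174.79, -0.11], [-173.66, 173.66]. Speed limits (degrees/s): [136.94, 136.94, 172.46, 180, 180, 180].

### API

Orientations are given as [roll, pitch, yaw] about the fixed x, y, z axes, in that order (R = Rz(yaw) Ry(pitch) Rx(roll)).
In Python, from plant import r gives the robot as it stands.
- The arm moves only by the tool carry_out, never from a script. Its argument "plan" is a list of rows, each a list of 6 numbers: the shift along the world's x, y, z in m, then the turn, a rotation vector about the world's x, y, z in rad. In form: [[tx, ty, tz, wx, wy, wz], ...]. A call has 1 to 12 rows; each row shifts and turns the pose as measured when the row begins; what a row does not reach is not made up. A row lasts 1/12 s, in which the tool goes at most 41.7 mm and 7.16 degrees, less where a joint would pass 70% of its speed; a pose out of reach is approached as far as the arm can. A call with a gripper value outside its range is refused whole. "fingers" is the closure, from -1 (fully open) to 1 (shut), set as the call begins (left out, the last holds). The fingers move at their own pace and stop on an object; "force" is the grip in N (left out, the last holds). Time passes only in rows, so rows that do not move let the fingers close. It gives the time, the measured TCP pose, the force and the opening at its end, in the units of the state.
- r.get_state(): the state, without advancing time (a new reading comes with each control period).
- r.capture(name): name is "side" or "top"; returns the picture (420x560x3 uint8, red, green, blue); there is no depth.
- r.camera_model(name): a dict with "fov_y" (degrees; the focal length in pixels is half the picture's height over the tangent of half this angle, whatever the lens; pixels are square), "cx", "cy" (the principal point, pixels), "R" (3x3) and "t" (3): a world point X has camera coordinates R X + t. Camera axes: x right, y down, z forward; pixel columns grow to the right and rows downward; lengths in m; the calibration is good to about 2 mm. A picture is of the moment at which its call begins. camera_model takes no time and is no camera call.
- r.close_job(): hands the job in, once; it reports no verdict.
The state is a dict: "time_s": time; "joints": joint angles; "qd": joint speeds; "joint_torque": joint torques, N m; "tcp_pos": TCP position; "eef_rot": TCP orientation; "contact_force": force on the tool from outside, world axes, zero at the start; "moment": the same for the moment, N m; "gripper_width": finger opening in m.
Only numpy, scipy, OpenCV 4.12 (cv2) and the standard library are available. Lean on these libraries where they do the work, as an engineer would, in place of code of your own. Each camera call takes 0.05 s, during which the arm holds its last target.

## Working session

There is one attempt and no reset: what is moved stays moved. The work goes in short steps, Python scripts to look and compute and a tool call to move; the robot and the scene stay as the last step left them, time stands still between calls to the robot, and variables do not carry over. Pictures are saved under pics/ and viewed, and the job is handed in when it is done.

Besides the shell and the picture viewer there is one more tool, called in YAML: its name, and indented under it one key for each argument. carry_out: Moves the arm, as the interface text tells. Its arguments: {"type":"object","properties":{"plan":{"type":"array"},"fingers":{"type":"number"},"force":{"type":"number"}},"required":["plan"]}

```bash
ls; mkdir -p pics
python3 - <<'E'
from plant import r
import cv2, json
for n in("side","top"):
    cv2.imwrite(f"pics/{n}0.png",r.capture(n)[:,:,::-1]); m=r.camera_model(n); print(n,m)
print(r.get_state(), r.grasp_offset)
E
```

```text
pics
side {'fov_y': 49.28044880148147, 'cx': 275.3817823590401, 'cy': 210.6195375272259, 'R': array([[ 0.94991925, -0.31245692,  0.00490892],
       [-0.22451928, -0.69333262, -0.68474884],
       [ 0.21735803,  0.64935396, -0.7287626 ]]), 't': array([-0.4748669 ,  0.19003234,  1.1616978 ])}
top {'fov_y': 45.33133600664285, 'cx': 271.7716867359961, 'cy': 211.17237043822044, 'R': array([[-1.28788271e-04, -9.99998032e-01, -1.97983981e-03],
       [-9.84775416e-01,  4.70985650e-04, -1.73830831e-01],
       [ 1.73831422e-01,  1.92731020e-03, -9.84773539e-01]]), 't': array([0.00267159, 0.50718113, 1.53516409])}
{'time_s': 0.1, 'joints': array([ 9.16237267e+01,  2.05876509e+01,  6.39020083e-01, -1.56082406e-02,
       -7.01361964e+01, -1.65068427e+01]), 'qd': array([-0.00102008, -0.03207459,  0.21819831,  0.03580045,  0.08530367,
       -0.01546598]), 'joint_torque': array([-1.37276671e-03, -5.84160662e+01,  2.93748003e+01,  7.01555461e+00,
        1.01865854e-02, -4.28666544e-05]), 'tcp_pos': array([0.17330005, 0.65192485, 0.22571944]), 'eef_rot': array([ 1.79914500e+02, -1.00350911e-02, -1.48884229e+01]), 'contact_force': array([-1.15600936,  1.10033153, -0.30016762]), 'moment': array([ 0.03486889, -0.0484327 , -0.0170335 ]), 'gripper_width': 0.08760658416259572} -0.0188
```

View pics/side0.png

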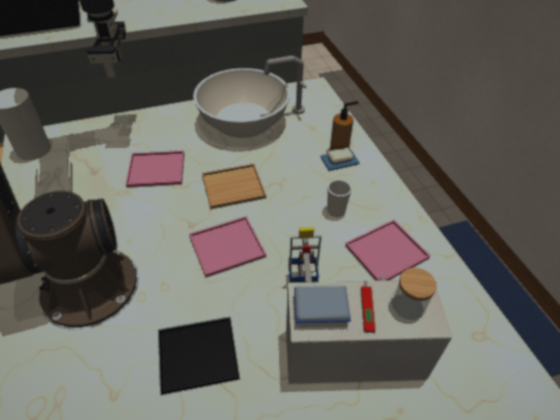

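View pics/top0.png

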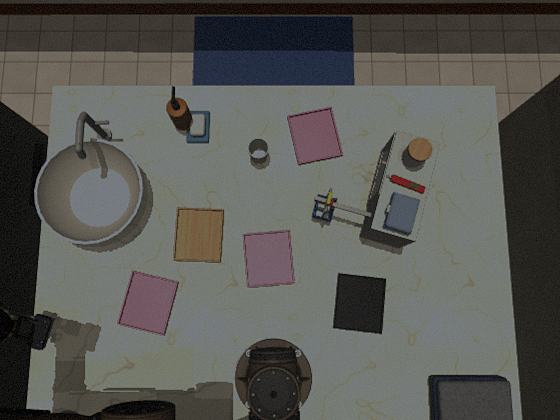

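```bash
cat > h.py <<'E'
import numpy as np, cv2
from plant import r
def cam(n):
    m=r.camera_model(n); f=210/np.tan(np.radians(m['fov_y']/2)); return f,m['cx'],m['cy'],np.array(m['R']),np.array(m['t'])
def proj(n,X):
    f,cx,cy,R,t=cam(n); c=np.atleast_2d(X)@R.T+t; return np.c_[f*c[:,0]/c[:,2]+cx,f*c[:,1]/c[:,2]+cy]
def ray(n,u,v):
    f,cx,cy,R,t=cam(n); d=R.T@np.array([(u-cx)/f,(v-cy)/f,1]); return -R.T@t,d/np.linalg.norm(d)
def onz(n,u,v,z):
    o,d=ray(n,u,v); return o+d*(z-o[2])/d[2]
def tri(us,ut):
    A=[];b=[];P=[]
    o1,d1=ray('side',*us);o2,d2=ray('top',*ut)
    s=np.linalg.lstsq(np.c_[d1,-d2],o2-o1,rcond=None)[0]
    p,q=o1+s[0]*d1,o2+s[1]*d2
    return (p+q)/2,np.linalg.norm(p-q)
E
python3 - <<'E'
import cv2
s=cv2.imread('pics/side0.png');t=cv2.imread('pics/top0.png')
cv2.imwrite('pics/s1.png',cv2.resize(s[215:385,270:460],None,fx=4,fy=3.5*1.0,interpolation=cv2.INTER_CUBIC) if 0 else cv2.resize(s[220:365,275:460],None,fx=4,fy=4,interpolation=cv2.INTER_CUBIC))
cv2.imwrite('pics/t1.png',cv2.resize(t[120:260,290:450],None,fx=4,fy=4,interpolation=cv2.INTER_CUBIC))
cv2.imwrite('pics/t2.png',cv2.convertScaleAbs(cv2.resize(t[180:230,300:380],None,fx=10,fy=10,interpolation=cv2.INTER_CUBIC),alpha=1.5))
cv2.imwrite('pics/s2.png',cv2.convertScaleAbs(cv2.resize(s[220:290,275:345],None,fx=8,fy=8,interpolation=cv2.INTER_CUBIC),alpha=1.5))
E
```

```text
(no output)
```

View pics/s1.png

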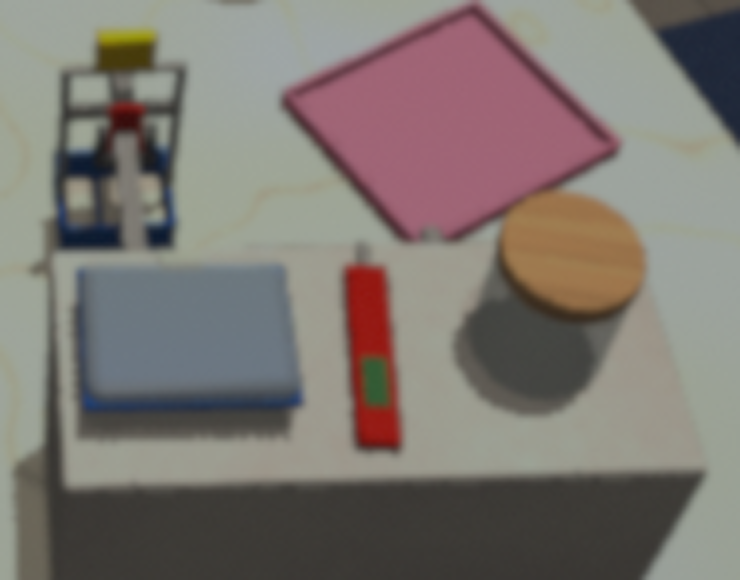

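View pics/t1.png

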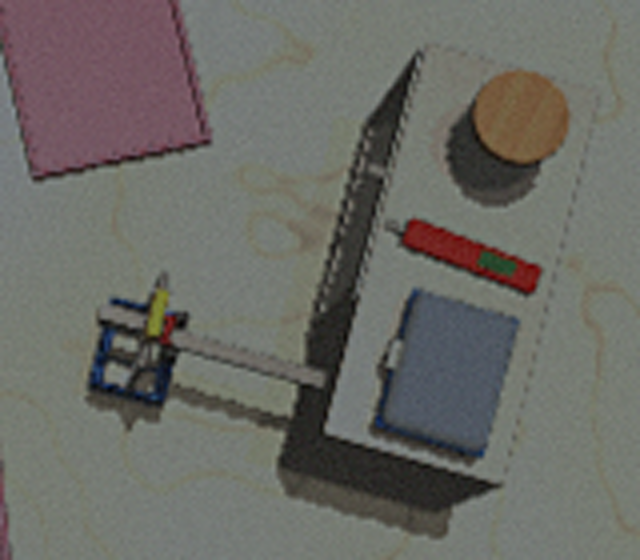

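View pics/t2.png

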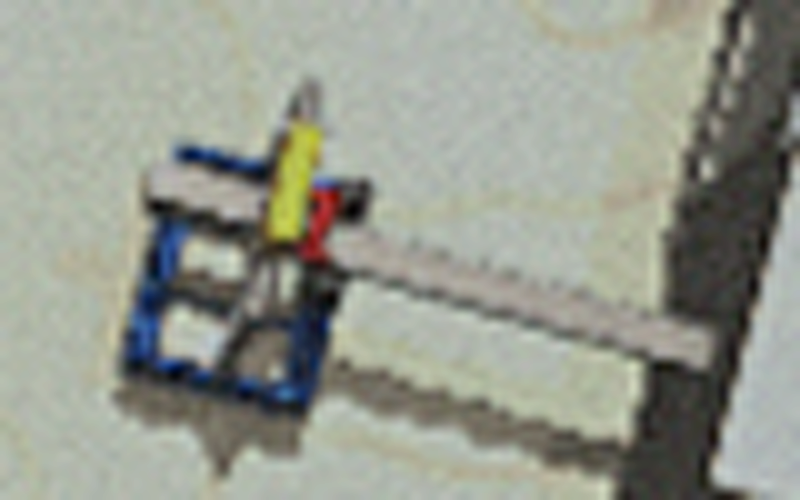

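View pics/s2.png

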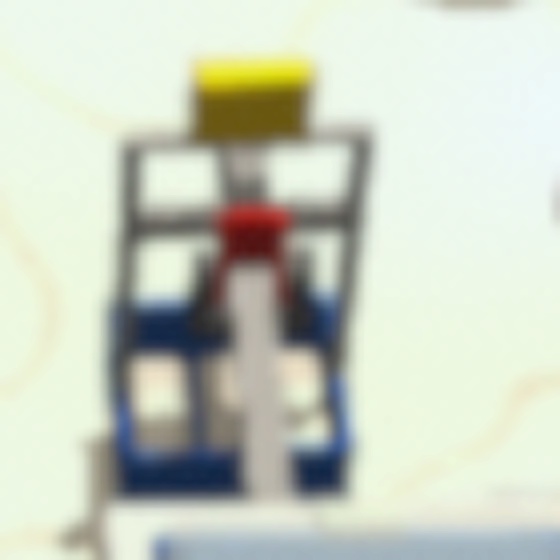

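Run:
```python
from h import *
np.set_printoptions(precision=4,suppress=True)
print(ray('side',0,0)[0],ray('top',0,0)[0], cam('top')[0],cam('side')[0])
a=onz('top',371.75,228.25,.2);b=onz('top',395,132,.2);print('front top corners',a,b,np.linalg.norm(a-b))
# side: back-top corners near? crop s1 4x offset 275,220
for p in [(52,250),(640,240),(65,487),(705,470)]: print('side',onz('side',275+p[0]/4,220+p[1]/4,.2))
print('grip tri',tri((306.6,229.4),(329.5,198.2)))
for z in(.197,.211): print(onz('top',329.5,198.2,z),onz('side',306.6,229.4,z))
d=b-a; d/=np.linalg.norm(d); print('yaw rack y dir',np.degrees(np.arctan2(d[1],d[0])))
# shank
p=onz('top',371.0,214.5,.14);q=onz('top',315,198.5,.15);e=p-q;print('shank',p,q,np.degrees(np.arctan2(e[1],e[0])))
# grip direction in top
g1=onz('top',330.5,192.2,.211);g2=onz('top',328.5,204,.211);print('grip dir',g1,g2,np.degrees(np.arctan2(*(g1-g2)[[1,0]])))
for n,u in (('top',(199.5,235)),('side',(234,186))): print('tray',onz(n,*u,.016))
c=[onz('top',*u,.016) for u in ((176,208),(224,208),(222,262.5),(174.5,262))]
for k in range(4): print(c[k],np.linalg.norm(c[k]-c[k-1]),np.degrees(np.arctan2(*(c[k]-c[k-1])[[1,0]])))
print('tumbler',onz('top',258,147,.095),'mask',onz('top',402,214,.24))
```

```text
[ 0.2412 -0.771   0.9791] [ 0.2326 -0.0005  1.6   ] 502.8673246150222 457.83031148423726
front top corners [ 0.4309 -0.2786  0.2   ] [ 0.7132 -0.356   0.2   ] 0.2927355586958793
side [ 0.4353 -0.2754  0.2   ]
side [ 0.7237 -0.3627  0.2   ]
side [ 0.3979 -0.4003  0.2   ]
side [ 0.6832 -0.4844  0.2   ]
grip tri (array([ 0.517 , -0.161 ,  0.2094]), np.float64(0.0036887803714854613))
[ 0.5177 -0.162   0.197 ] [ 0.5234 -0.1511  0.197 ]
[ 0.5148 -0.1604  0.211 ] [ 0.5183 -0.1622  0.211 ]
yaw rack y dir -15.31863107383341
shank [ 0.4802 -0.2898  0.14  ] [ 0.5263 -0.1248  0.15  ] -105.61504844231685
grip dir [ 0.5321 -0.1636  0.211 ] [ 0.4982 -0.1573  0.211 ] -10.547967705000655
tray [0.4355 0.2319 0.016 ]
tray [0.4409 0.2234 0.016 ]
[0.5227 0.3094 0.016 ] 0.1725790947422257 0.32402521166807846
[0.5226 0.1556 0.016 ] 0.15379047170340068 -90.02814142390754
[0.3485 0.159  0.016 ] 0.1741434037388884 178.87042537099734
[0.3501 0.3084 0.016 ] 0.14939015380099754 89.38297724939451
tumbler [0.7009 0.0452 0.095 ] mask [ 0.4646 -0.355   0.24  ]
```

```bash
cat > fitgrip.py <<'E'
from h import *
from scipy.optimize import minimize
import sys
def box(x,y,yaw,z,s):
    c,si=np.cos(yaw),np.sin(yaw); P=np.array([[a,b,d] for a in(-1,1) for b in(-1,1) for d in(-1,1)])*np.array(s)/2
    return P@np.array([[c,-si,0],[si,c,0],[0,0,1]]).T+[x,y,z]
def soft(n,P,roi,k=8):
    u0,v0,w,h=roi; p=proj(n,P)-[u0,v0]; p=(p+.5)*k-.5
    m=np.zeros((h*k,w*k),np.uint8); cv2.fillConvexPoly(m,cv2.convexHull(np.round(p*16).astype(np.int32)),255,shift=4)
    return cv2.resize(m,(w,h),interpolation=cv2.INTER_AREA)/255.
def obs(n,roi):
    u0,v0,w,h=roi; im=cv2.imread(f'pics/{n}{sys.argv[1]}.png')[v0:v0+h,u0:u0+w].astype(float)
    b,g,rr=im.transpose(2,0,1); sat=(np.minimum(g,rr)-b)/np.maximum(np.maximum(g,rr),1)
    return np.clip(sat/0.75,0,1)*(np.abs(g-rr)<40)
E
cat > f1.py <<'E'
from fitgrip import *
rois={'side':(290,218,32,28),'top':(315,182,32,30)}
O={n:obs(n,q) for n,q in rois.items()}
def cost(p,z=.197):
    x,y,yaw=p; P=box(x,y,yaw,z if len(p)<4 else p[3],[.010,.034,.028])
    return sum(((soft(n,P,rois[n])-O[n])**2).sum() for n in rois)
best=None
for yaw in np.radians([-115,-110,-106,-100,-95]):
    for z in(.197,):
        res=minimize(cost,[.517,-.16,yaw],method='Nelder-Mead',options=dict(initial_simplex=np.array([[.517,-.16,yaw],[.522,-.16,yaw],[.517,-.155,yaw],[.517,-.16,yaw+.1]])))
        print(res.fun,res.x[:2],np.degrees(res.x[2]))
res=minimize(cost,[*res.x,.197],method='Nelder-Mead',options=dict(initial_simplex=np.array([[*res.x,.197]]*5)+np.vstack([np.zeros(4),np.diag([.004,.004,.1,.006])])))
print(res.fun,res.x,np.degrees(res.x[2]))
print([o.sum() for o in O.values()])
E
python3 f1.py 0
```

```text
42.27316442295648 [ 0.51840244 -0.1586585 ] -110.48637029874224
42.14382470427012 [ 0.51843922 -0.15851484] -110.36532245984407
41.992031521815065 [ 0.51860719 -0.15855723] -107.89143384697906
42.64501126639392 [ 0.5187519  -0.15864986] -106.35873944548995
42.2625711170579 [ 0.51834622 -0.15877033] -110.52429150323219Traceback (most recent call last):
  File "f1.py", line 12, in <module>
    res=minimize(cost,[*res.x,.197],method='Nelder-Mead',options=dict(initial_simplex=np.array([[*res.x,.197]]*5)+np.vstack([np.zeros(4),np.diag([.004,.004,.1,.006])])))
    res = _minimize_neldermead(fun, x0, args, callback, bounds=bounds,
                               **options)
    fsim[k] = func(sim[k])
              ~~~~^^^^^^^^
    fx = function(np.copy(x), *(wrapper_args + args))
  File "f1.py", line 5, in cost
    x,y,yaw=p; P=box(x,y,yaw,z if len(p)<4 else p[3],[.010,.034,.028])
    ^^^^^^^
ValueError: too many values to unpack (expected 3)
```

carry_out:
  plan:
    - [0.02,-0.031,0.01,0,0,0]
    - [0.02,-0.031,0.01,0,0,0]
    - [0.02,-0.031,0.01,0,0,0]
    - [0.02,-0.031,0.01,0,0,0]
    - [0.02,-0.031,0.005,0,0,0]
    - [0.02,-0.031,0,0,0,0]
    - [0.02,-0.031,0,0,0,0]
    - [0.02,-0.031,0,0,0,0]
    - [0.02,-0.031,0,0,0,0]
    - [0.02,-0.031,0,0,0,0]
    - [0.02,-0.031,0,0,0,0]
    - [0.02,-0.031,0,0,0,0]
  fingers: -1
  force: 60

```text
time_s: 1.1
tcp_pos: [0.4149, 0.2648, 0.2651]
eef_rot: [179.4, -0.1, -14.3]
contact_force: [1.9, -0.2, 0.0]
gripper_width: 0.0874
```

carry_out:
  plan:
    - [0.0086,-0.0353,0,0,0,-0.003]
    - [0.0086,-0.0353,0,0,0,-0.003]
    - [0.0086,-0.0353,0,0,0,-0.003]
    - [0.0086,-0.0353,0,0,0,-0.003]
    - [0.0086,-0.0353,0,0,0,-0.003]
    - [0.0086,-0.0353,0,0,0,-0.003]
    - [0.0086,-0.0353,0,0,0,-0.003]
    - [0.0086,-0.0353,0,0,0,-0.003]
    - [0.0086,-0.0353,0,0,0,-0.003]
    - [0.0086,-0.0353,0,0,0,-0.003]
    - [0.0086,-0.0353,0,0,0,-0.003]
    - [0.0086,-0.0353,0,0,0,0]

```text
time_s: 2.1
tcp_pos: [0.5176, -0.1814, 0.2637]
eef_rot: [179.4, 0.0, -16.3]
contact_force: [0.2, 0.7, 0.7]
gripper_width: 0.0876
```

carry_out:
  plan:
    - [0,0,0,0,0,0]
    - [0,0,0,0,0,0]

```text
time_s: 2.27
tcp_pos: [0.5175, -0.188, 0.2619]
eef_rot: [179.3, 0.2, -16.7]
contact_force: [-0.0, 0.0, -0.5]
gripper_width: 0.0872
```

Run:
```python
from h import *
for n in("side","top"):
    im=r.capture(n)[:,:,::-1]; cv2.imwrite(f"pics/{n}1.png",im)
a=cv2.imread('pics/side1.png')[150:300,225:385];b=cv2.imread('pics/top1.png')[130:280,260:420]
cv2.imwrite('pics/c1.png',np.hstack([cv2.resize(a,None,fx=2.5,fy=2.5,interpolation=2),cv2.resize(b,None,fx=2.5,fy=2.5,interpolation=2)]))
s=r.get_state();print(s['tcp_pos'],s['eef_rot'],s['contact_force'],s['joints'])
```

```text
[ 0.51748241 -0.1865646   0.26197793] [179.28854738   0.18375077 -16.55586361] [-0.71024446 -0.57915214  0.19723532] [  1.03654606   7.61378765 -12.20572871   0.6602359  -70.57187258
  72.18699196]
```

View pics/c1.png

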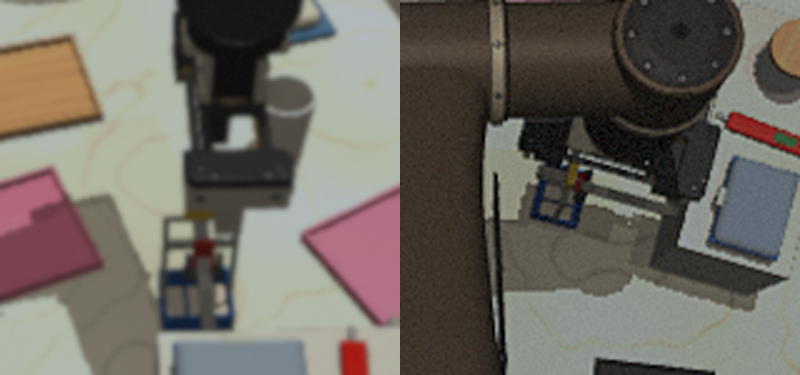

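carry_out:
  plan:
    - [0.0005,0.014,-0.004,0.006,-0.002,0]
    - [0.0005,0.012,-0.006,0.005,-0.002,0]
    - [0,0.002,0,0,0,0]
    - [0,0,0,0,0,0]
    - [0,0,0,0,0,0]

```text
time_s: 2.78
tcp_pos: [0.5179, -0.1515, 0.2514]
eef_rot: [-179.9, 0.1, -16.2]
contact_force: [-0.1, 0.5, 0.2]
gripper_width: 0.0877
```

carry_out:
  plan:
    - [0.0,-0.004,-0.015,0,0,0]
    - [0.0,-0.002,-0.018,0,0,0]
    - [0,0,-0.015,0,0,0]
    - [0,0,-0.01,0,0,0]
    - [0,0,-0.003,0,0,0]
    - [0,0,0,0,0,0]

```text
time_s: 3.28
tcp_pos: [0.5195, -0.1552, 0.1911]
eef_rot: [-179.9, -0.2, -15.8]
contact_force: [0.1, 0.5, -0.1]
gripper_width: 0.0876
```

carry_out:
  plan:
    - [-0.0005,-0.002,-0.006,0,0,-0.003]
    - [0.0,-0.001,-0.004,0,0.003,-0.003]
    - [0,0,-0.002,0,0,0]
    - [0,0,0,0,0,0]
    - [0,0,0,0,0,0]

```text
time_s: 3.7
tcp_pos: [0.5204, -0.1586, 0.1802]
eef_rot: [-179.9, -0.2, -16.1]
contact_force: [0.4, 0.0, 0.5]
gripper_width: 0.0876
```

Run:
```python
from h import *
for n in("side","top"):
    im=r.capture(n)[:,:,::-1]; cv2.imwrite(f"pics/{n}2.png",im)
a=cv2.imread('pics/side2.png')[190:300,265:365];b=cv2.imread('pics/top2.png')[150:260,280:380]
cv2.imwrite('pics/c2.png',np.hstack([cv2.resize(a,None,fx=4,fy=4,interpolation=2),cv2.resize(b,None,fx=4,fy=4,interpolation=2)]))
s=r.get_state();print(s['tcp_pos'],s['eef_rot'],s['contact_force'])
```

```text
[ 0.52039254 -0.15849994  0.18030674] [-179.91927081   -0.21245308  -16.14017085] [ 0.456027   -0.38182037  0.75467288]
```

View pics/c2.png

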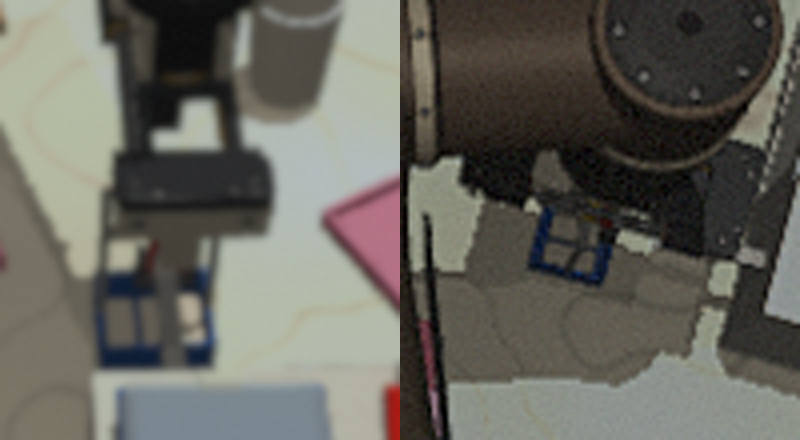

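carry_out:
  plan:
    - [-0.001,0,-0.001,0,0,0]
    - [0,0,-0.001,0,0,0]
    - [0,0,0,0,0,0]
    - [0,0,0,0,0,0]
    - [0,0,0,0,0,0]
    - [0,0,0,0,0,0]
  fingers: 1
  force: 60

```text
time_s: 4.3
tcp_pos: [0.5196, -0.1585, 0.1789]
eef_rot: [-179.9, -0.3, -16.1]
contact_force: [0.9, -0.2, -0.0]
gripper_width: 0.0534
```

carry_out:
  plan:
    - [0,0,0,0,0,0]
    - [0,0,0,0,0,0]
    - [0,0,0,0,0,0]

```text
time_s: 4.55
tcp_pos: [0.5197, -0.1585, 0.179]
eef_rot: [-179.9, -0.3, -16.1]
contact_force: [-0.7, -0.2, -0.1]
gripper_width: 0.0331
```

carry_out:
  plan:
    - [0,0,0,0,0,0]
    - [0,0,0,0,0,0]
    - [0,0,0,0,0,0]
    - [0,0,0,0,0,0]
    - [0,0,0,0,0,0]
    - [0,0,0,0,0,0]

```text
time_s: 5.05
tcp_pos: [0.5197, -0.1586, 0.179]
eef_rot: [-179.9, -0.3, -16.1]
contact_force: [0.2, -0.0, 0.1]
gripper_width: 0.0094
```

carry_out:
  plan:
    - [0,0,0.001,0,0,0]
    - [0,0,0.0005,0,0,0]
    - [0,0,0,0,0,0]
    - [0,0,0,0,0,0]

```text
time_s: 5.38
tcp_pos: [0.519, -0.1583, 0.1799]
eef_rot: [-179.9, -0.2, -16.2]
contact_force: [0.3, -0.5, -1.9]
gripper_width: 0.0096
```

carry_out:
  plan:
    - [-0.00028,-0.00096,0,0,0,0]
    - [-0.00028,-0.00096,0,0,0,0]
    - [-0.00028,-0.00096,0,0,0,0]
    - [-0.00028,-0.00096,0,0,0,0]

```text
time_s: 5.72
tcp_pos: [0.5176, -0.1623, 0.1795]
eef_rot: [-179.9, -0.2, -16.1]
contact_force: [-0.1, -0.2, -1.4]
gripper_width: 0.0098
```

carry_out:
  plan:
    - [-0.00028,-0.00096,0.0002,0,0,0]
    - [-0.00028,-0.00096,0.0002,0,0,0]
    - [-0.00028,-0.00096,0.0001,0,0,0]
    - [-0.00028,-0.00096,0.0001,0,0,0]

```text
time_s: 6.05
tcp_pos: [0.5166, -0.1657, 0.1802]
eef_rot: [-179.8, -0.2, -16.2]
contact_force: [0.0, 5.1, 0.2]
gripper_width: 0.0097
```

carry_out:
  plan:
    - [-0.00015,-0.0005,0,0,0,0]
    - [-0.00015,-0.0005,0,0,0,0]
    - [-0.00015,-0.0005,0,0,0,0]

```text
time_s: 6.3
tcp_pos: [0.5165, -0.1662, 0.1804]
eef_rot: [-179.7, -0.2, -16.2]
contact_force: [-0.4, 5.4, 0.1]
gripper_width: 0.0095
```

carry_out:
  plan:
    - [-0.0002,-0.0007,0,0,0,0]
    - [-0.0002,-0.0007,0,0,0,0]
    - [-0.0002,-0.0007,0,0,0,0]

```text
time_s: 6.55
tcp_pos: [0.5162, -0.1676, 0.1809]
eef_rot: [-179.6, -0.2, -16.1]
contact_force: [-0.2, 5.1, 0.9]
gripper_width: 0.0097
```

carry_out:
  plan:
    - [-0.0002,-0.0007,-0.0003,-0.002,0.0006,0]
    - [-0.0002,-0.0007,-0.0003,-0.002,0.0006,0]
    - [-0.0002,-0.0007,-0.0002,-0.001,0.0003,0]

```text
time_s: 6.8
tcp_pos: [0.5162, -0.169, 0.1808]
eef_rot: [-179.8, -0.3, -16.1]
contact_force: [-1.1, 4.8, 1.0]
gripper_width: 0.0097
```

carry_out:
  plan:
    - [-0.0002,-0.0007,-0.0003,-0.001,0.0003,0]
    - [-0.0002,-0.0007,-0.0003,-0.001,0.0003,0]
    - [-0.0002,-0.0007,-0.0002,-0.001,0.0003,0]

```text
time_s: 7.05
tcp_pos: [0.5162, -0.1704, 0.1806]
eef_rot: [-179.9, -0.4, -16.1]
contact_force: [-0.0, 5.7, 0.8]
gripper_width: 0.0098
```

carry_out:
  plan:
    - [-0.0003,-0.0007,-0.0002,-0.001,0.001,0]
    - [-0.0003,-0.0007,-0.0002,-0.001,0.001,0]
    - [-0.0003,-0.0007,-0.0002,-0.001,0.001,0]

```text
time_s: 7.3
tcp_pos: [0.5162, -0.1705, 0.1806]
eef_rot: [-179.9, -0.4, -16.1]
contact_force: [-0.1, 7.6, 2.1]
gripper_width: 0.0098
```

carry_out:
  plan:
    - [-0.0003,-0.0009,0,0,0,0]
    - [-0.0003,-0.0009,0,0,0,0]

```text
time_s: 7.47
tcp_pos: [0.5161, -0.1706, 0.1806]
eef_rot: [-179.8, -0.4, -16.1]
contact_force: [-0.4, 8.6, -0.3]
gripper_width: 0.0095
```

carry_out:
  plan:
    - [-0.0003,-0.0009,0.001,0,0,0]
    - [-0.0003,-0.0009,0.001,0,0,0]
    - [-0.0003,-0.0009,0.001,0,0,0]

```text
time_s: 7.72
tcp_pos: [0.5158, -0.1706, 0.1817]
eef_rot: [-179.5, -0.4, -16.1]
contact_force: [2.0, 5.5, -5.7]
gripper_width: 0.0095
```

carry_out:
  plan:
    - [-0.0003,-0.0012,0.0004,-0.004,0.001,0]
    - [-0.0003,-0.0012,0.0004,-0.003,0.001,0]

```text
time_s: 7.88
tcp_pos: [0.516, -0.1708, 0.1816]
eef_rot: [-179.7, -0.4, -16.2]
contact_force: [-0.0, 10.6, -1.2]
gripper_width: 0.0096
```

carry_out:
  plan:
    - [-0.0003,-0.001,0.001,-0.003,0.001,0]
    - [-0.0003,-0.001,0.0015,-0.003,0.001,0]

```text
time_s: 8.05
tcp_pos: [0.5158, -0.1705, 0.1824]
eef_rot: [-179.8, -0.4, -16.2]
contact_force: [2.3, 7.5, -5.7]
gripper_width: 0.0095
```

carry_out:
  plan:
    - [-0.0003,-0.0011,0.0015,-0.003,0.001,0]
    - [-0.0003,-0.0011,0.0018,-0.003,0.001,0]

```text
time_s: 8.22
tcp_pos: [0.5158, -0.1705, 0.184]
eef_rot: [-180.0, -0.3, -16.2]
contact_force: [3.0, 6.4, -5.8]
gripper_width: 0.0098
```

carry_out:
  plan:
    - [-0.0003,-0.0013,0.0018,-0.002,0.001,0]
    - [-0.0003,-0.0013,0.0018,-0.002,0.001,0]

```text
time_s: 8.38
tcp_pos: [0.5159, -0.1706, 0.1858]
eef_rot: [180.0, -0.3, -16.3]
contact_force: [3.3, 7.9, -6.6]
gripper_width: 0.0098
```

Steady press (about 8.5 N) and rising. I'll continue.

carry_out:
  plan:
    - [-0.0003,-0.0013,0.002,-0.001,0,0]
    - [-0.0003,-0.0013,0.002,-0.001,0,0]
    - [-0.0003,-0.0013,0.002,-0.001,0,0]

```text
time_s: 8.63
tcp_pos: [0.516, -0.1708, 0.1891]
eef_rot: [-179.8, -0.3, -16.3]
contact_force: [2.1, 7.4, -5.2]
gripper_width: 0.0096
```

carry_out:
  plan:
    - [-0.0003,-0.0013,0.002,-0.002,0.001,0]
    - [-0.0003,-0.0013,0.002,-0.002,0.001,0]
    - [-0.0003,-0.0013,0.002,-0.002,0.001,0]

```text
time_s: 8.88
tcp_pos: [0.5154, -0.1727, 0.1932]
eef_rot: [180.0, -0.1, -16.3]
contact_force: [0.3, 3.0, -2.7]
gripper_width: 0.0093
```

carry_out:
  plan:
    - [0,-0.0002,0.002,0,0,0]
    - [0,-0.0002,0.002,0,0,0]

```text
time_s: 9.05
tcp_pos: [0.5152, -0.1735, 0.1971]
eef_rot: [179.9, -0.1, -16.3]
contact_force: [0.7, 2.2, -2.3]
gripper_width: 0.0096
```

carry_out:
  plan:
    - [0,0,0.002,0,0,0]
    - [0,0,0.002,0,0,0]
    - [0,0,0.002,0,0,0]

```text
time_s: 9.3
tcp_pos: [0.515, -0.1742, 0.2038]
eef_rot: [179.9, -0.1, -16.3]
contact_force: [-0.4, 0.2, -1.9]
gripper_width: 0.0098
```

carry_out:
  plan:
    - [0,0.0005,0.002,0,0,0]
    - [0,0.0005,0.001,0,0,0]
    - [0,0,0.0005,0,0,0]
    - [0,0,0,0,0,0]

```text
time_s: 9.63
tcp_pos: [0.5148, -0.1747, 0.2091]
eef_rot: [179.8, -0.2, -16.3]
contact_force: [-0.8, 0.2, -2.0]
gripper_width: 0.0093
```

carry_out:
  plan:
    - [0.0006,0.002,0,0,0,0]
    - [0.0014,0.0048,0,0,0,0]
    - [0.0014,0.0048,0,0,0,0]
    - [0.0014,0.0048,0,0,0,0]
    - [0.0014,0.0048,0,0,0,0]

```text
time_s: 10.05
tcp_pos: [0.521, -0.1526, 0.209]
eef_rot: [179.7, -0.1, -16.4]
contact_force: [-0.5, 0.8, -1.9]
gripper_width: 0.0098
```

carry_out:
  plan:
    - [0.0026,0.0096,0,0,0,0]
    - [0.0028,0.0096,0,0,0,0]
    - [0.0028,0.0096,0,0,0,0]
    - [0.0028,0.0096,0,0,0,0]
    - [0.0028,0.0096,0,0,0,0]
    - [0.0028,0.0096,0,0,0,0]
    - [0.0028,0.0096,0,0,0,0]
    - [0.0028,0.0096,0,0,0,0]
    - [0.0028,0.0096,0,0,0,0]
    - [0.0014,0.005,0,0,0,0]

```text
time_s: 10.88
tcp_pos: [0.5504, -0.0494, 0.2088]
eef_rot: [179.7, -0.1, -16.3]
contact_force: [-1.1, -0.1, -0.7]
gripper_width: 0.0097
```

carry_out:
  plan:
    - [-0.004,0.01,0,0,0,0]
    - [-0.007,0.018,0,0,0,0]
    - [-0.01,0.025,0,0,0,0]
    - [-0.01,0.025,0,0,0,0]
    - [-0.01,0.025,0,0,0,0]
    - [-0.01,0.025,0,0,0,0]
    - [-0.01,0.025,0,0,0,0]
    - [-0.01,0.025,0,0,0,0]
    - [-0.01,0.025,0,0,0,0]
    - [-0.008,0.02,0,0,0,0]
    - [-0.005,0.012,0,0,0,0]
    - [-0.002,0.005,0,0,0,0]

```text
time_s: 11.88
tcp_pos: [0.4452, 0.2037, 0.2086]
eef_rot: [179.8, -0.1, -16.6]
contact_force: [-0.2, -0.3, -2.2]
gripper_width: 0.0096
```

Run:
```python
from h import *
for n in("side","top"):
    im=r.capture(n)[:,:,::-1]; cv2.imwrite(f"pics/{n}3.png",im)
a=cv2.imread('pics/side3.png')[110:260,165:325];b=cv2.imread('pics/top3.png')[170:320,130:290]
cv2.imwrite('pics/c3.png',np.hstack([cv2.resize(a,None,fx=2.5,fy=2.5,interpolation=2),cv2.resize(b,None,fx=2.5,fy=2.5,interpolation=2)]))
a=cv2.imread('pics/side0.png')[155:215,195:275]
cv2.imwrite('pics/c4.png',cv2.resize(a,None,fx=8,fy=8,interpolation=2))
s=r.get_state();print(s['tcp_pos'],s['eef_rot'],s['contact_force'])
```

```text
[0.44563604 0.20297863 0.20862832] [ 1.79763843e+02 -9.42757656e-02 -1.65773102e+01] [ 0.40564809 -0.12923149 -1.50997282]
```

View pics/c3.png

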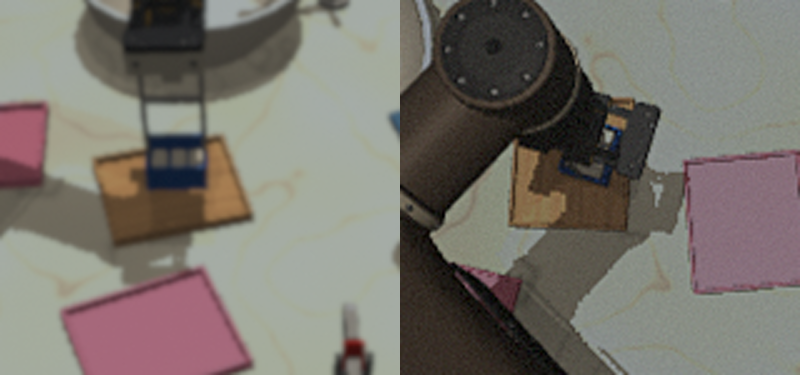

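View pics/c4.png

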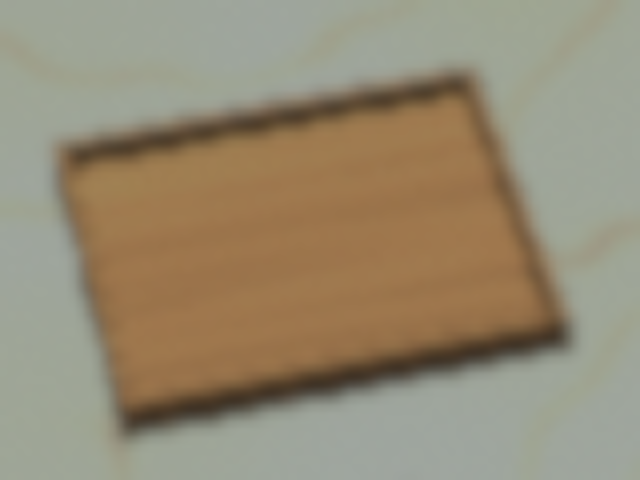

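Run:
```python
from h import *
c=[onz('side',195+u/8,155+v/8,.016) for u,v in((60,145),(475,72),(570,330),(125,415))]
print(np.round(c,4),np.mean(c,0))
```

```text
[[0.3621 0.3099 0.016 ]
 [0.5285 0.3017 0.016 ]
 [0.521  0.1512 0.016 ]
 [0.3541 0.1593 0.016 ]] [0.44142542 0.23053365 0.016     ]
```

carry_out:
  plan:
    - [-0.002,0.008,-0.004,0,0,0]
    - [-0.003,0.01,-0.008,0,0,0]
    - [-0.002,0.007,-0.008,0,0,0]
    - [0,0.001,-0.009,0,0,0]
    - [0,0,-0.008,0,0,0]
    - [0,0,-0.004,0,0,0]
    - [0,0,-0.001,0,0,0]
    - [0,0,0,0,0,0]

```text
time_s: 12.65
tcp_pos: [0.4377, 0.228, 0.1605]
eef_rot: [179.6, -0.0, -16.8]
contact_force: [-0.4, 0.5, -1.8]
gripper_width: 0.0096
```

carry_out:
  plan:
    - [0,0,-0.0015,0.003,-0.001,0]
    - [0,0,-0.0015,0.003,-0.001,0]
    - [0,0,-0.0015,0.001,0,0]
    - [0,0,-0.001,0,0,0]
    - [0,0,-0.001,0,0,0]

```text
time_s: 13.07
tcp_pos: [0.4385, 0.2277, 0.1543]
eef_rot: [-179.9, -0.1, -16.8]
contact_force: [-0.8, 0.1, -2.5]
gripper_width: 0.0095
```

carry_out:
  plan:
    - [0,0,-0.001,0,0,0]
    - [0,0,-0.001,0,0,0]
    - [0,0,-0.001,0,0,0]
    - [0,0,-0.0005,0,0,0]

```text
time_s: 13.4
tcp_pos: [0.4387, 0.2278, 0.1509]
eef_rot: [-179.8, -0.1, -16.8]
contact_force: [0.9, -0.9, -0.6]
gripper_width: 0.0096
```

carry_out:
  plan:
    - [0,0,-0.0005,0,0,0]
    - [0,0,-0.0005,0,0,0]
    - [0,0,-0.0005,0,0,0]

```text
time_s: 13.65
tcp_pos: [0.4391, 0.2281, 0.1501]
eef_rot: [-179.8, -0.1, -16.8]
contact_force: [-2.0, -0.2, 7.0]
gripper_width: 0.0098
```

carry_out:
  plan:
    - [0,0,0,0,0,0]
    - [0,0,0,0,0,0]

```text
time_s: 13.82
tcp_pos: [0.4391, 0.2282, 0.1502]
eef_rot: [-179.8, -0.1, -16.8]
contact_force: [0.8, 0.0, -1.6]
gripper_width: 0.0096
```

carry_out:
  plan:
    - [0,0,0,0,0,0]
    - [0,0,0,0,0,0]
    - [0,0,0,0,0,0]
    - [0,0,0,0,0,0]
    - [0,0,0,0,0,0]
    - [0,0,0,0,0,0]
    - [0,0,0,0,0,0]
    - [0,0,0,0,0,0]
  fingers: -1

```text
time_s: 14.48
tcp_pos: [0.4397, 0.2286, 0.1505]
eef_rot: [-179.7, -0.2, -16.8]
contact_force: [0.2, 0.1, 1.1]
gripper_width: 0.0574
```

Fingers are open wide; now straight up.

carry_out:
  plan:
    - [0,0,0,0,0,0]
    - [0,0,0.005,0,0,0]
    - [0,0,0.01,0,0,0]
    - [0,0,0.015,0,0,0]
    - [0,0,0.02,0,0,0]
    - [0,0,0.02,0,0,0]
    - [0,0,0.02,0,0,0]
    - [0,0,0.015,0,0,0]
    - [0,0,0.005,0,0,0]
    - [0,0,0,0,0,0]

```text
time_s: 15.32
tcp_pos: [0.4391, 0.2274, 0.2712]
eef_rot: [-179.7, -0.3, -16.8]
contact_force: [0.3, 0.6, 0.2]
gripper_width: 0.0878
```

carry_out:
  plan:
    - [0.005,-0.01,0,0,0,0]
    - [0.005,-0.02,0,0,0,0]
    - [0.005,-0.025,0,0,0,0]
    - [0.005,-0.025,0,0,0,0]
    - [0.005,-0.025,0,0,0,0]
    - [0.005,-0.025,0,0,0,0]
    - [0.005,-0.02,0,0,0,0]
    - [0.002,-0.01,0,0,0,0]
    - [0,-0.003,0,0,0,0]
    - [0,0,0,0,0,0]

```text
time_s: 16.15
tcp_pos: [0.4732, 0.0521, 0.2631]
eef_rot: [179.8, 0.3, -16.7]
contact_force: [0.5, 0.3, 0.3]
gripper_width: 0.0874
```

Run:
```python
from h import *
for n in("side","top"):
    im=r.capture(n)[:,:,::-1]; cv2.imwrite(f"pics/{n}4.png",im)
a=cv2.imread('pics/side4.png')[110:320,165:455];b=cv2.imread('pics/top4.png')[110:320,150:440]
cv2.imwrite('pics/c5.png',np.vstack([cv2.resize(a,(410,297),interpolation=2),cv2.resize(b,(410,297),interpolation=2)]))
a=cv2.imread('pics/side4.png')[130:230,190:290]
cv2.imwrite('pics/c6.png',cv2.resize(a,None,fx=6,fy=6,interpolation=2))
s=r.get_state();print(s['tcp_pos'],s['eef_rot'],s['contact_force'],s['time_s'])
```

```text
[0.47325496 0.05311166 0.26327957] [179.85989465   0.27856509 -16.61012397] [0.30674687 0.7736842  0.35108627] 16.25
```

View pics/c5.png

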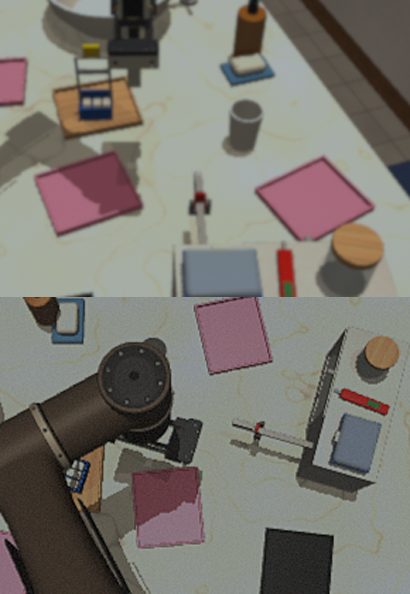

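View pics/c6.png

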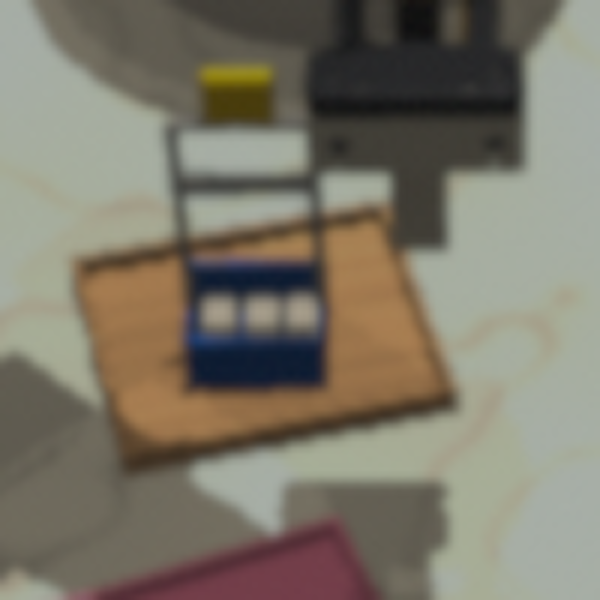

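Run:
```python
from h import *
p=onz('side',190+258/6,130+388/6,.005);g=onz('side',190+237/6,130+75/6,.005+.177)
print('front bottom edge',p,'grip top',g)
if abs(p[0]-.4385)<.03 and abs(g[0]-.4385)<.03: r.close_job(); print('closed')
```

```text
front bottom edge [0.43077605 0.19905208 0.005     ] grip top [0.43888983 0.22485472 0.182     ]
the job is handed in; nothing more can be done
closed
```

I took the basket off the hook by its yellow grip, set it down on the wooden tray, let go and handed the job in at about 16 s of the 53 s allowed. The job gave no verdict, so the points below are from my own readings.

- **Unhooking:** I lifted the bar about 1 mm and pushed it along the rack's +x. The red keeper gave a steady 5 N or so. After about 12.7 mm the bar came to rest firmly on the lugs, within the 6 to 34 mm expected. I lifted it while pressing at about 6–11 N. The highest reading between steps was about 10.6 N, under the 14 N limit.
- **Lift correction:** In the first three lift rows the press dipped to about 5.5 N, below the wanted 7 N, and the grip tilted slightly. I pressed up to 10.6 N again before going on, and nothing caught. About 14 mm up, the bar slid roughly 2 mm further back with only light keeper force, then came free.
- **Set-down:** The basket touched the tray floor at about 7 N, with the tool at the height I had worked out (0.150 m). I opened the fingers and moved the arm well clear.
- **Final pictures:** The basket stands upright inside the tray walls, with nothing touching it. Its front bottom edge and grip put its centre about 5–10 mm from the tray's centre. The mask case, jar, thermometer and tumbler look unmoved by eye; I did not measure them.
- **Disagreements:** The two cameras differed by up to about 5 mm on the tray's centre, and by 3–4 mm on the grip's position. Both are inside the tolerances.

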